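# Close the cake case and hold its night-cooling key

## Task

Shut the chilled cake case for the night: first slide the loose glass cover along its rails until it butts flush against the fixed cover and no gap is left. Then take the square-headed key out of the wooden key block, work it past the sticky pins all the way into the key switch on the case, turn it a quarter clockwise (seen from above) up to its stop, and finish while still gripping the key and holding it turned against its return spring, with the cover still shut. Leave the other two keys in the block and do not disturb the sugar dredger or the card holder.

Things in the scene. Friction and masses are not known exactly. Their poses are not given: they have to be found in the camera images.
- case: chilled counter-top cake case, fixed: navy box 280 mm in x by 430 mm in y, cakes in its well under two clear glass covers lying in rails on top. Origin on the counter below the covers' parting line, mid-depth. x: staff side to customer side, y: along the rails to the fixed cover, z up. Flat control strip 70 mm wide, top 105 mm up, along the robot side; lips beside the rails stand 8 mm above it
- flush_mark (a point): foot of the fixed glass cover's free edge, half-way along that edge, at rail height (105 mm above the counter); case axes. The fixed cover fills y = 0 to 165 mm from here; the rails run on to y = -245 mm
- cover_edge (a point): middle of the foot of the loose cover's leading edge, which faces the fixed cover; flush when at flush_mark, where the edges meet. Axes as the case. The cover, 180 mm in x, 160 in y, 6 thick (10 at its aluminium edges), about 0.65 kg, lies loose on the rails and slides along y with 1.5 mm side play either way; it starts 35 to 75 mm short
- cover_handle (a point): centre of the steel bar handle in the middle of the loose cover: round bar 12 mm thick, 90 to 100 mm long, along the cover's x, its centre 36 mm above the cover's underside (30 mm above the glass) and 80 mm behind cover_edge; two posts 10 mm thick carry it 40 mm either side of its centre. Can be pinched from above or pushed
- key_block: fixed wooden block, 50 x 170 x 60 mm, origin at its underside. Three keys stand blade-down in a row along its y, 50 mm apart, in slots 29 mm deep; which key is in which slot varies. All have black plastic heads and plain steel blades and differ only in the head: square, round, slim. Key axes as the block: x across the flat heads
- key_grip (a point): centre of the square-headed key's head: a flat square 30 mm wide (key y), 30 tall, 9 thick (key x), 23 mm above the block's top at the start; it must rise 30 mm to come out. z runs up the key. Below the head a neck 14 x 8 mm, 8 long, then the blade, 10 wide in y, 4 thick in x, with a 45 degree V tip 5 mm long. 30 g. Same if turned half round
- key_tip (a point): lowest point of the square-headed key's blade, 52 mm below key_grip along the key; same axes
- key_round_grip (a point): centre of the head of the round-headed key (disc of 22 mm diameter, 9 thick); leave it in the block
- key_slim_grip (a point): centre of the head of the slim-headed key (13 mm wide, 34 mm tall, 9 thick); leave it in the block
- keyway (a point): middle of the key slot's mouth, on the brass face of the key switch, 12 mm above the control strip, in a round steel nose 32 mm across that stands 1 mm proud of it. Case axes; does not turn. At rest the slot lies along the case's y: 11 x 5 mm, 28 mm deep, straight down, with a 45 degree funnel mouth 2.5 mm wider all round. A key that is home has its tip 28 mm below here, its head centre 24 mm above
- switch_plug (a joint): angle of the key switch's plug, rad: 0 at rest, grows clockwise seen from above, stop at 1.62. Its spring pushes back with 0.05 N m at rest, 0.12 at the stop. The key turns 0.1 to 0.25 rad further than the plug (play, give). Two sprung sticky pins stick 3 mm into the slot from its two ends, 9 and 18 mm down: a straight push meets up to about 20 N at each, less if the key is rocked along the slot
- dredger: steel sugar dredger, 64 mm diameter, 98 mm tall, origin at its underside; leave it alone
- card_holder: small steel holder with a blank upright price card, 85 mm wide, 61 mm tall, origin at its underside; leave it alone

How it is judged:
On the way, in this order (a step that is already met when the one before it is completed fails the run):
1. the loose cover is flush against the fixed one (gap under 3 mm) (y of cover_edge in the frame of flush_mark above -0.003 m and distance between cover_edge and flush_mark below 0.005 m), for 0.3 s.
2. the square-headed key is fully in the key switch (at least 25 of 28 mm) (z of key_tip in the frame of keyway below -0.025 m and horizontal distance between key_tip and keyway below 0.003 m), for 0.2 s.
At the end, for the whole second after the job is handed in: through the last second the fingers grip the square-headed key (over 2 N), its tip at least 24 mm down the keyway, within 3 mm of its axis and 0.15 rad of upright, holding the plug beyond 1.4 rad against its spring; the loose cover is flush (gap under 3 mm) (all of step 1 and value of joint switch_plug above 1.4 rad and z of key_tip in the frame of keyway below -0.024 m and horizontal distance between key_tip and keyway below 0.003 m and angle between key_tip's own z axis and vertical below 0.15 rad and contact force between the fingers and key above 2 N); the arm keeps its last pose, push and grip.
It fails at once if one of the other keys is pulled from its slot or knocked about (moved over 12 mm) (distance of any of key_round_grip, key_slim_grip from where it was at the start of the episode above 0.012 m).
It fails at once if the dredger or the card holder is disturbed (moved over 20 mm) (distance of any of dredger, card_holder from where it was at the start of the episode above 0.02 m).
It also fails if it takes over 72 s, if anything falls off the work surface, if the arm or the gripper's body presses on something with over 40 N, if the wrist force passes 120 N, or if a joint passes its speed limit or range.

## Robot

A 7-joint arm with a two-finger parallel gripper is mounted at the origin on the work surface. World frame = base frame: x ahead of the robot, y to its left, z up, the work surface at z = 0. Lengths are in m, angles in rad, forces in N, time in s.
With the tool pointing down it reaches from about 0.4 to 0.85 m from the base axis. Payload 10.4 kg.
Tool frame: the origin (TCP) lies on the centre line of the jaws, within the pads' length; the fingertips stand 8 mm ahead of it and the grasp point (between the pads) lies 11 mm behind it; z points along the fingers, y is the line along which they close (so a half turn about z gives the same grasp; the last joint's range is limited). The gripper opens to 87 mm and grips with 3 to 60 N. Pads are 19 mm wide; open, the fingers measure 117 mm over their backs; the gripper's body (75 mm by 190 mm) begins 51 mm behind the grasp point.
Start: joints at [-1.219, 0.332, -0.065, 1.46, 0.022, 1.35, -0.088], TCP at [0.229, 0.582, 0.231] pointing down, gripper open.
Joint ranges: [-2.6, 2.6], [-0.5, 2.12], [-1.47, 1.34], [0.16, 2.42], [-1.27, 4.41], [0.06, 2.06], [-2.6, 2.6]. Speed limits (rad/s): [2.22, 2.22, 2.79, 2.79, 3.14, 3.14, 3.14].

## Interface

Orientations are given as a unit quaternion [x, y, z, w].
In Python, from workcell import env gives the robot as it stands. The module is installed in compiled form; this text tells all that it offers.
- The arm moves only by the tool send_rows, never from a script. Its arguments are lists of equal length, an entry for each row: "travel": the shift along the tool's x, y, z each as a share of 750 mm, from -1 to 1, a list of three; "rotation": the turn, a rotation vector about the tool's x, y, z each as a share of 90 degrees, from -1 to 1, a list of three; "jaw": the opening, from -1 (shut) to 1 (fully open), so that 0 is half open. In form: {"travel": [[tx, ty, tz], ...], "rotation": [[ax, ay, az], ...], "jaw": [jaw, ...]}. A call has 1 to 12 rows; each row is the pose to reach, as a shift and turn from the pose commanded when the call began, along the tool's axes at that moment; what a row does not reach only later rows make up. A row lasts 1/10 s, in which the tool goes at most 50 mm and 8.59 degrees, less where a joint would pass 70% of its speed; a pose out of reach is approached as far as the arm can. A call with a number of a shift or a turn outside -1 to 1 is refused whole. A call with a gripper value outside its range is refused whole. The fingers move at their own pace and stop on an object; "force" is the grip in N (left out, the last holds). Time passes only in rows, so rows that repeat a pose let the fingers close. It gives the time, the measured TCP pose, the force, the opening and the grip force at its end, in the units of the state.
- env.state(): the state, without advancing time (a new reading comes with each control period).
- env.get_image(name): name is "side" or "top"; returns a dict with "image" (480x640x3 uint8, red, green, blue), "mtx" (3x3 intrinsics, pixels), "k1" (the pictures are not rectified: a ray, as slopes to the right and down, at radius r is drawn at 1 + k1 r^2 times it, then the intrinsics apply), "world_from_camera" (4x4, takes a point from camera to world coordinates). Camera axes: x right, y down, z forward; pixel columns grow to the right and rows downward; lengths in m; the calibration is good to about 2 mm. A picture is of the moment at which its call begins. There is no depth.
- env.sign_off(): hands the job in; it is judged then, once.
The state is a dict: "time": time; "joint_pos": joint angles; "qd": joint speeds; "joint_efforts": joint torques, N m; "tool_pos": TCP position; "eef_rot": TCP orientation; "ft_force": force on the tool from outside, world axes, zero at the start; "wrist_torque": the same for the moment, N m; "width": finger opening in m; "grip_force": force on a finger pad.
Only numpy, scipy, OpenCV 4.12 (cv2) and the standard library are available. Lean on these libraries where they do the work, as an engineer would, in place of code of your own. Each camera call takes 0.05 s, during which the arm holds its last target. There are 200 camera calls.

## Working session

There is one attempt and no reset: what is moved stays moved. The work goes in short steps, Python scripts to look and compute and a tool call to move; the robot and the scene stay as the last step left them, time stands still between calls to the robot, and variables do not carry over. Pictures are saved under pics/ and viewed, at most 10 in all, crops included, and the job is handed in when it is done.

Besides the shell and the picture viewer there is one more tool, called after ">>>" in YAML: its name, and indented under it one key for each argument. send_rows: Moves the arm, as the interface text tells. Shift numbers are shares of 750 mm and turn numbers shares of 90 degrees, none past 1 either way. Its arguments: {"type":"object","properties":{"travel":{"type":"array"},"rotation":{"type":"array"},"jaw":{"type":"array"},"force":{"type":"number"}},"required":["travel","rotation","jaw"]}

```bash
mkdir -p pics
python3 - <<'E'
from workcell import env
import cv2, numpy as np, pickle
s=env.state(); print(s)
d={}
for n in("top","side"):
    r=env.get_image(n); d[n]=r
    cv2.imwrite(f"pics/{n}0.png",r["image"][:,:,::-1]); print(n,r["mtx"],r["k1"],r["world_from_camera"])
pickle.dump(d,open("im0.pkl","wb"))
E
```

```text
{'time': 0.0, 'joint_pos': array([-1.21861016,  0.33289449, -0.06467796,  1.46096367,  0.02158196,
        1.34986735, -0.08847507]), 'qd': array([-0.00111216,  0.00059658, -0.00115873, -0.00157895,  0.00015129,
       -0.00013966, -0.00077471]), 'joint_efforts': array([-1.30688932e-04, -6.23261976e+01,  2.44875223e-02, -3.89878070e+01,
       -6.12348248e-02,  4.00974357e-02,  1.60244717e-04]), 'tool_pos': array([0.22866958, 0.58126113, 0.22972907]), 'eef_rot': array([ 1.86287605e-01,  9.82494993e-01, -7.11200421e-04, -1.06648145e-04]), 'ft_force': array([-0.06410657, -0.80313594, -0.47569534]), 'wrist_torque': array([ 0.02788009, -0.01685426,  0.01274686]), 'grip_force': 0.0, 'width': 0.08680191827169667}
top [[535.1462365    0.         331.2660844 ]
 [  0.         535.1462365  238.86861149]
 [  0.           0.           1.        ]] 0.021491188941325387 [[-0.00670559 -0.98422241  0.1768086   0.42043825]
 [-0.99991729  0.00854004  0.0096164   0.09342728]
 [-0.01097463 -0.17672949 -0.98419828  0.98581233]
 [ 0.          0.          0.          1.        ]]
side [[499.65792002   0.         322.532277  ]
 [  0.         499.65792002 231.88639678]
 [  0.           0.           1.        ]] -0.12761603058685334 [[-0.93506797 -0.2755521   0.22297742  0.37820789]
 [-0.35438836  0.74009928 -0.57154348  0.6281385 ]
 [-0.00753542 -0.6134526  -0.78969559  0.82689388]
 [ 0.          0.          0.          1.        ]]
```

View pics/top0.png

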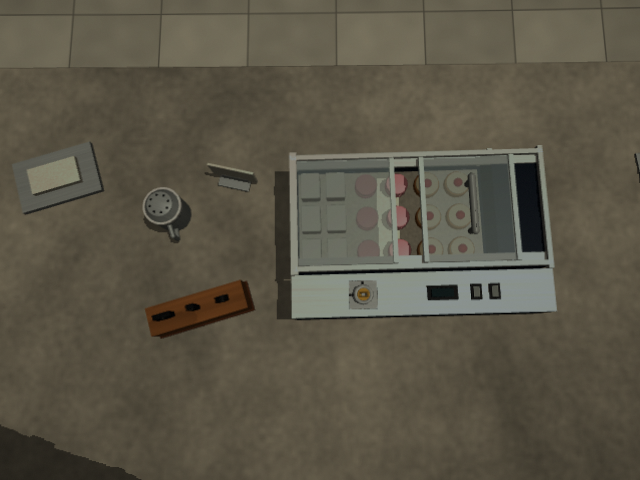

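View pics/side0.png

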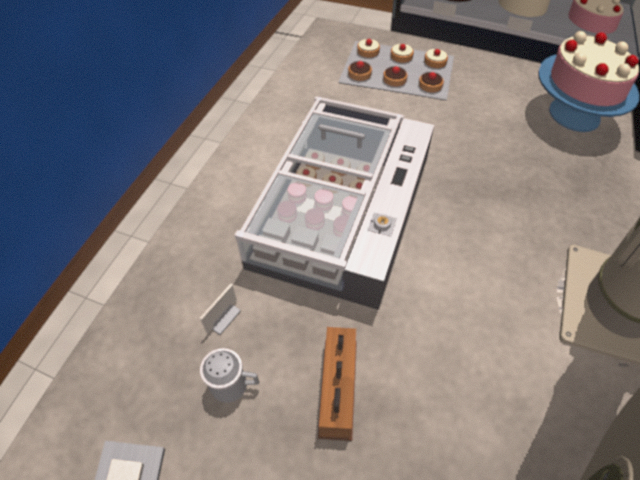

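The top picture shows the fixed cover's free edge near column 395, the loose cover's edge near 421, the handle at (474,203), the switch at (363,293), and keys at (163,316), (192,307) and (222,299). I'll enlarge these.

Run:
```python
import cv2, numpy as np, pickle
d=pickle.load(open("im0.pkl","rb"))
t=d["top"]["image"][:,:,::-1]; s=d["side"]["image"][:,:,::-1]
def crop(im,x,y,w,h,W,H): return cv2.resize(np.ascontiguousarray(im[y:y+h,x:x+w]),(W,H),interpolation=cv2.INTER_CUBIC)
a=crop(t,140,275,120,66,480,264); b=crop(t,340,275,50,41,320,264)
c=crop(s,310,320,60,60*330//300*1,240,264*1); 
c=crop(s,312,322,54,120,149,330); e=crop(s,360,205,40,40,330,330); f=crop(t,385,145,100,103,320,330)
top=np.hstack([a,b]); bot=np.hstack([c,e,f]); 
out=np.vstack([top,np.pad(bot,((0,0),(0,800-bot.shape[1]),(0,0))) ]) if bot.shape[1]<=800 else None
out=np.clip(out.astype(float)*1.6,0,255).astype(np.uint8)
cv2.imwrite("pics/z0.png",out)
```

```text
(no output)
```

View pics/z0.png

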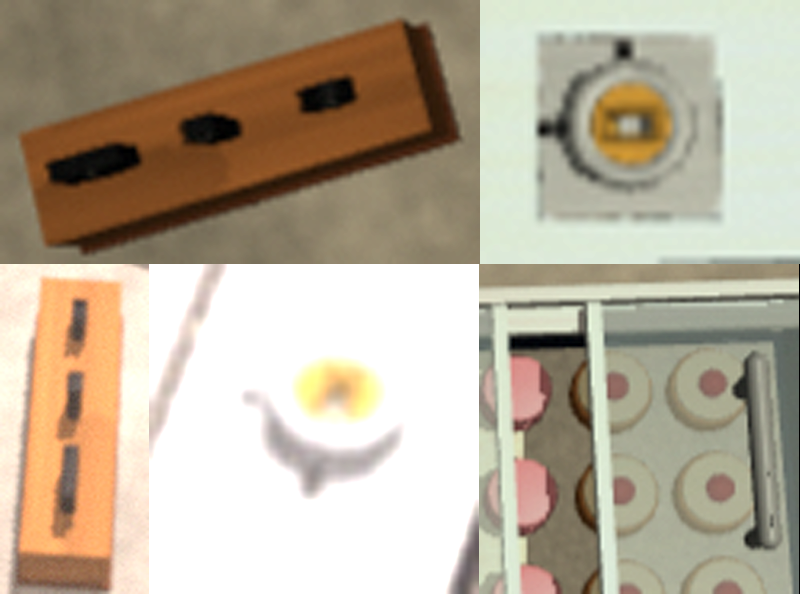

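The leftmost key in the top view (the +y end) has the widest head at about 22 px, so it is the square one. The side view agrees, since its bottom key is the longest. Next I'll measure positions.

```bash
cat > h.py <<'E'
import numpy as np, cv2, pickle
from scipy.optimize import minimize, least_squares
def proj(r,P):
    T=np.linalg.inv(r["world_from_camera"]); q=np.atleast_2d(P)@T[:3,:3].T+T[:3,3]
    s=q[:,:2]/q[:,2:]; s=s*(1+r["k1"]*(s**2).sum(1,keepdims=True))
    return s@r["mtx"][:2,:2].T+r["mtx"][:2,2]
def ray(r,uv,z):
    d=(np.array(uv,float)-r["mtx"][:2,2])/r["mtx"][0,0]; s=d.copy()
    for _ in range(20): s=d/(1+r["k1"]*(s@s))
    W=r["world_from_camera"]; v=W[:3,:3]@[*s,1]; c=W[:3,3]; return (c+v*(z-c[2])/v[2])
def box(x,y,yaw,sx,sy,z0,z1):
    c,s=np.cos(yaw),np.sin(yaw)
    return np.array([[x+c*a-s*b,y+s*a+c*b,z] for a in(-sx/2,sx/2) for b in(-sy/2,sy/2) for z in(z0,z1)])
def hullmask(r,P,k=4):
    h=cv2.convexHull(proj(r,P).astype(np.float32)*k)
    m=np.zeros((480*k,640*k),np.uint8); cv2.fillConvexPoly(m,np.round(h*8+8*(k-1)/2).astype(np.int32),1,shift=3)
    return cv2.resize(m.astype(np.float32),(640,480),interpolation=cv2.INTER_AREA)
E
python3 - <<'E'
from h import *
d=pickle.load(open("im0.pkl","rb"))
t,s=d["top"],d["side"]
def omask(r,roi):
    h=cv2.cvtColor(r["image"],cv2.COLOR_RGB2HSV); x,y,w,hh=roi
    m=((h[...,0]<16)&(h[...,1]>120)&(h[...,2]>50)).astype(np.uint8); z=np.zeros_like(m); z[y:y+hh,x:x+w]=m[y:y+hh,x:x+w]
    c=max(cv2.findContours(z,0,1)[0],key=cv2.contourArea); o=np.zeros_like(m); cv2.fillConvexPoly(o,cv2.convexHull(c),1); return o.astype(np.float32)
rois={"top":(135,270,130,75),"side":(310,318,60,130)}
M={n:omask(d[n],rois[n]) for n in d}
p0=ray(t,(198,308),.03)
def cost(p,ns): return sum(np.abs(hullmask(d[n],box(p[0]/100,p[1]/100,p[2]*.1,.05,.17,0,.06))-M[n]).sum() for n in ns)
for ns in(["top"],["side"],["top","side"]):
    o=minimize(cost,[p0[0]*100,p0[1]*100,1.9 if 0 else 2.5],args=(ns,),method="Nelder-Mead",options=dict(initial_simplex=[[p0[0]*100+a,p0[1]*100+b,c] for a,b,c in[(0,0,-2.5),(1,0,-2.5),(0,1,-2.5),(0,0,2.5)]]))
    print(ns,o.x/[100,100,10],o.fun,{n:M[n].sum() for n in ns})
b=o.x/[100,100,10]; yd=np.array([-np.sin(b[2]),np.cos(b[2])])
for k,(sy,hh) in {1:(.03,.015),0:(.022,.011),-1:(.013,.017)}.items():
    for n in d:
        g=cv2.cvtColor(d[n]["image"],cv2.COLOR_RGB2GRAY); e=b[:2]+.05*k*yd
        pm=hullmask(d[n],box(*e,b[2],.009,sy,.083-hh,.083+hh)); roi=cv2.dilate((pm>.5).astype(np.uint8),np.ones((7,7)))
        mk=((g<45 if n=="top" else g<75)&(roi>0)); 
        ys,xs=np.nonzero(mk); yp,xp=np.nonzero(pm>.5); print(k,n,e,"seen",xs.mean(),ys.mean(),mk.sum(),"pred",xp.mean(),yp.mean(),(pm>.5).sum())
# case
for n,uv in(("top",(363.75,294.4)),("side",(382,220.5))): print("keyway",n,ray(d[n],uv,.117))
for uv in((471.9,172.5),(475,232.2)): print("handle",ray(t,uv,.147))
for n,L in(("top",[(292.5,317.5),(555.5,311.5),(291.5,274),(552.5,267.5)]),):
    for uv in L: print("strip",ray(d[n],uv,.105))
print("edges",ray(t,(418.4,165),.115),ray(t,(393.8,165),.115))
E
```

```text
['top'] [0.47077796 0.33901658 0.26769469] 344.0 {'top': np.float32(3033.0)}
['side'] [0.46809049 0.33585378 0.28593882] 114.3125 {'side': np.float32(3577.0)}
['top', 'side'] [0.46870227 0.33673039 0.28900611] 572.625 {'top': np.float32(3033.0), 'side': np.float32(3577.0)}
1 top [0.45445229 0.38465678] seen 163.1948717948718 315.7641025641026 195 pred 162.77906976744185 315.74418604651163 172
1 side [0.45445229 0.38465678] seen 336.1127819548872 401.6015037593985 133 pred 336.0759493670886 400.5253164556962 158
0 top [0.46870227 0.33673039] seen 191.900826446281 307.11570247933884 121 pred 191.88392857142858 306.9642857142857 112
0 side [0.46870227 0.33673039] seen 338.2236842105263 370.5921052631579 76 pred 338.0275229357798 369.76146788990826 109
-1 top [0.48295226 0.28880401] seen 221.33898305084745 298.46610169491527 118 pred 220.69411764705882 298.1058823529412 85
-1 side [0.48295226 0.28880401] seen 339.9583333333333 342.68055555555554 72 pred 339.7032967032967 340.74725274725273 91
keyway top [0.48478696 0.04997371 0.117     ]
keyway side [0.4858637  0.05160502 0.117     ]
handle [ 0.67845428 -0.1270872   0.147     ]
handle [ 0.57991221 -0.12684016  0.147     ]
strip [0.44902724 0.16608651 0.105     ]
strip [ 0.45608194 -0.2601306   0.105     ]
strip [0.52021346 0.16819931 0.105     ]
strip [ 0.52773    -0.26112163  0.105     ]
edges [ 0.70247217 -0.04622278  0.115     ] [ 0.70293459 -0.00472018  0.115     ]
```

Block, keys, keyway and handle agree between the two cameras to about 2 mm. The case yaw is about 1° and the gap about 41 mm. I'll write a helper that turns targets into move numbers.

```bash
cat > plan.py <<'E'
import sys, numpy as np
from scipy.spatial.transform import Rotation as R
from workcell import env
s=env.state(); p=s["tool_pos"]; r=R.from_quat(s["eef_rot"])
ty=r.as_matrix()[:,1]
print("t",round(s["time"],2),"pos",p.round(4),"yaw",np.degrees(np.arctan2(ty[1],ty[0])).round(2),"tiltz",r.as_matrix()[:,2].round(4),"q",s["joint_pos"].round(2),"F",s["ft_force"].round(1),"T",s["wrist_torque"].round(2),"w",round(s["width"],4),"g",round(s["grip_force"],1))
for a in sys.argv[1:]:
    x,y,z,yaw=map(float,a.split(",")); a=np.radians(yaw)
    Y=np.array([np.cos(a),np.sin(a),0]); Z=np.array([0,0,-1.]); X=np.cross(Y,Z)
    T=R.from_matrix(np.c_[X,Y,Z])
    print((r.inv().apply(np.array([x,y,z])-p)/.75).round(4),(np.degrees((r.inv()*T).as_rotvec())/90).round(4))
E
python3 plan.py 0.629,-0.127,0.235,91 0.629,-0.127,0.130,91
```

```text
t 0.1 pos [0.2287 0.5813 0.2298] yaw 68.53 tiltz [-4.0e-04 -1.2e-03 -1.0e+00] q [-1.22  0.33 -0.06  1.46  0.02  1.35 -0.09] F [ 0.3 -0.  -0.4] T [-0.01 -0.01  0.03] w 0.087 g 0.0
[-0.8424 -0.6835 -0.006 ] [-8.000e-04 -1.000e-04 -2.497e-01]
[-0.8424 -0.6833  0.134 ] [-8.000e-04 -1.000e-04 -2.497e-01]
```

>>> send_rows:
  travel:
    - [-0.842,-0.684,-0.006]
    - [-0.842,-0.684,-0.006]
    - [-0.842,-0.684,-0.006]
    - [-0.842,-0.684,-0.006]
    - [-0.842,-0.684,-0.006]
    - [-0.842,-0.684,-0.006]
    - [-0.842,-0.684,-0.006]
    - [-0.842,-0.684,-0.006]
    - [-0.842,-0.684,-0.006]
    - [-0.842,-0.684,-0.006]
    - [-0.842,-0.684,-0.006]
    - [-0.842,-0.684,-0.006]
  rotation:
    - [0,0,-0.25]
    - [0,0,-0.25]
    - [0,0,-0.25]
    - [0,0,-0.25]
    - [0,0,-0.25]
    - [0,0,-0.25]
    - [0,0,-0.25]
    - [0,0,-0.25]
    - [0,0,-0.25]
    - [0,0,-0.25]
    - [0,0,-0.25]
    - [0,0,-0.25]
  jaw: [0.5,0.5,0.5,0.5,0.5,0.5,0.5,0.5,0.5,0.5,0.5,0.5]
  force: 30

```text
time: 1.3
tool_pos: [0.524, 0.0574, 0.2338]
eef_rot: [-0.009, 1.0, 0.0, 0.0]
ft_force: [0.6, 0.4, 0.1]
width: 0.0651
grip_force: 0.0
```

```bash
python3 plan.py 0.629,-0.127,0.235,91 0.629,-0.127,0.130,91
```

```text
t 1.3 pos [0.524  0.0574 0.2338] yaw 91.04 tiltz [ 0.e+00  2.e-04 -1.e+00] q [-0.53  0.11  0.36  1.73 -0.04  1.31  1.43] F [0.6 0.4 0.1] T [ 0.1  -0.03  0.07] w 0.0651 g 0.0
[-0.1356 -0.2484 -0.0016] [0.0001 0.     0.0004]
[-0.1356 -0.2484  0.1384] [0.0001 0.     0.0004]
```

>>> send_rows:
  travel:
    - [-0.136,-0.248,0]
    - [-0.136,-0.248,0]
    - [-0.136,-0.248,0]
    - [-0.136,-0.248,0]
    - [-0.136,-0.248,0]
    - [-0.136,-0.248,0]
    - [-0.136,-0.248,0]
  rotation:
    - [0,0,0]
    - [0,0,0]
    - [0,0,0]
    - [0,0,0]
    - [0,0,0]
    - [0,0,0]
    - [0,0,0]
  jaw: [0,0,0,0,0,0,0]

```text
time: 2.0
tool_pos: [0.6285, -0.1236, 0.2333]
eef_rot: [-0.009, 1.0, 0.0, -0.0]
ft_force: [-0.6, -0.1, -0.8]
width: 0.0436
grip_force: 0.0
```

```bash
python3 plan.py 0.629,-0.127,0.130,91
```

```text
t 2.0 pos [ 0.6285 -0.1236  0.2333] yaw 91.07 tiltz [-1.e-03  9.e-04 -1.e+00] q [-0.25  0.39  0.49  1.44 -0.18  1.37  1.84] F [-0.6 -0.1 -0.8] T [0.06 0.   0.01] w 0.0436 g 0.0
[-0.0007 -0.0047  0.1378] [ 0.0006 -0.0006  0.0007]
```

>>> send_rows:
  travel:
    - [0,0,0.05]
    - [0,0,0.1]
    - [0,0,0.125]
    - [0,0,0.138]
    - [0,0,0.138]
    - [0,0,0.138]
    - [0,0,0.138]
    - [0,0,0.138]
    - [0,0,0.138]
    - [0,0,0.138]
  rotation:
    - [0,0,0]
    - [0,0,0]
    - [0,0,0]
    - [0,0,0]
    - [0,0,0]
    - [0,0,0]
    - [0,0,0]
    - [0,0,0]
    - [0,0,0]
    - [0,0,0]
  jaw: [0,0,0,0,0,-0.9,-0.9,-0.9,-0.9,-0.9]
  force: 20

```text
time: 3.0
tool_pos: [0.6291, -0.1266, 0.1311]
eef_rot: [-0.008, 1.0, -0.001, 0.001]
ft_force: [0.5, -3.4, 1.6]
width: 0.0117
grip_force: 8.7
```

```bash
python3 plan.py 0.629,-0.0855,0.130,91
```

```text
t 3.0 pos [ 0.6291 -0.1266  0.1311] yaw 90.95 tiltz [ 0.0014 -0.0021 -1.    ] q [-0.23  0.46  0.47  1.56 -0.22  1.17  1.87] F [ 0.5 -3.4  1.6] T [-0.39 -0.11  0.03] w 0.0117 g 8.7
[-0.0008  0.0548  0.0014] [-0.0014  0.0009 -0.0006]
```

>>> send_rows:
  travel:
    - [0,0.01,0]
    - [0,0.02,0]
    - [0,0.03,0]
    - [0,0.038,0]
    - [0,0.044,0]
    - [0,0.048,0]
    - [0,0.051,0]
    - [0,0.054,0]
    - [0,0.056,0]
    - [0,0.058,0]
    - [0,0.058,0]
  rotation:
    - [0,0,0]
    - [0,0,0]
    - [0,0,0]
    - [0,0,0]
    - [0,0,0]
    - [0,0,0]
    - [0,0,0]
    - [0,0,0]
    - [0,0,0]
    - [0,0,0]
    - [0,0,0]
  jaw: [-0.9,-0.9,-0.9,-0.9,-0.9,-0.9,-0.9,-0.9,-0.9,-0.9,-0.9]

```text
time: 4.1
tool_pos: [0.6286, -0.0874, 0.1312]
eef_rot: [-0.006, 1.0, -0.003, 0.001]
ft_force: [3.3, -16.4, -1.5]
width: 0.011
grip_force: 20.0
```

```bash
python3 plan.py
```

```text
t 4.1 pos [ 0.6286 -0.0874  0.1312] yaw 90.74 tiltz [ 0.0028 -0.0069 -1.    ] q [-0.29  0.44  0.46  1.58 -0.2   1.16  1.8 ] F [  3.3 -16.4  -1.5] T [-3.47 -0.87  0.03] w 0.011 g 20.0
```

>>> send_rows:
  travel:
    - [0,0.004,0]
    - [0,0.006,0]
    - [0,0.006,0]
    - [0,0.006,0]
  rotation:
    - [0,0,0]
    - [0,0,0]
    - [0,0,0]
    - [0,0,0]
  jaw: [-0.9,-0.9,-0.9,-0.9]

```text
time: 4.5
tool_pos: [0.6286, -0.087, 0.1319]
eef_rot: [-0.005, 1.0, -0.006, 0.002]
ft_force: [3.9, -26.3, 1.7]
width: 0.0112
grip_force: 20.0
```

```bash
python3 plan.py
python3 - <<'E'
from h import *
from workcell import env
o=[]
for n,(x,y,w,h) in(("top",(380,140,70,130)),("side",(270,140,120,100))):
    r=env.get_image(n); o.append(cv2.resize(r["image"][y:y+h,x:x+w,::-1],None,fx=500/h,fy=500/h,interpolation=cv2.INTER_CUBIC))
o=np.hstack(o); print(o.shape); cv2.imwrite("pics/c1.png",np.clip(o[:,:800]*1.3,0,255))
E
```

```text
t 4.5 pos [ 0.6286 -0.087   0.1319] yaw 90.56 tiltz [ 0.004  -0.0111 -0.9999] q [-0.3   0.44  0.47  1.58 -0.2   1.16  1.79] F [  3.9 -26.3   1.7] T [-5.65 -0.82  0.06] w 0.0112 g 20.0
(500, 869, 3)[ WARN:0@3.536] global loadsave.cpp:1063 imwrite_ Unsupported depth image for selected encoder is fallbacked to CV_8U.
```

View pics/c1.png

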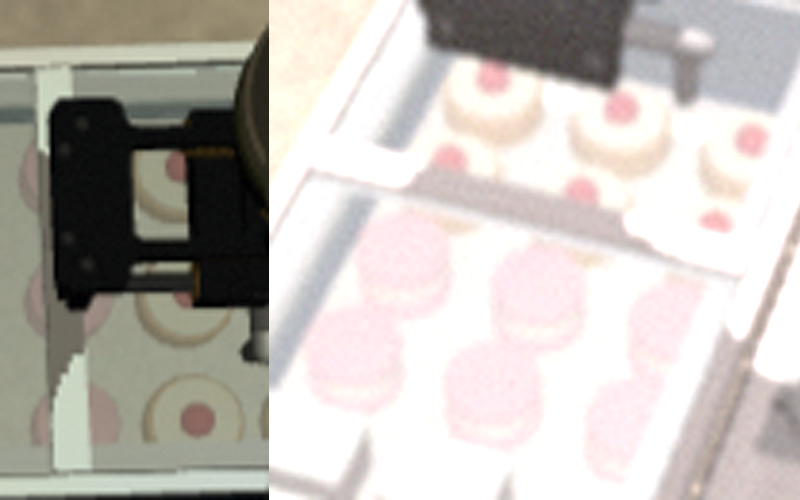

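The leading edges now meet as one bar near column 395 in the full frame, and the slide has stalled at 26 N, so the cover is shut. I'll release it and rise.

>>> send_rows:
  travel:
    - [0,0,0]
    - [0,0,0]
    - [0,0,0]
    - [0,-0.006,0]
    - [0,-0.006,-0.05]
    - [0,-0.006,-0.1]
    - [0,-0.006,-0.14]
    - [0,-0.006,-0.14]
    - [0,-0.006,-0.14]
  rotation:
    - [0,0,0]
    - [0,0,0]
    - [0,0,0]
    - [0,0,0]
    - [0,0,0]
    - [0,0,0]
    - [0,0,0]
    - [0,0,0]
    - [0,0,0]
  jaw: [0,0,0,0,0,0,0,0,0]

```text
time: 5.5
tool_pos: [0.6282, -0.081, 0.2356]
eef_rot: [-0.009, 1.0, 0.0, 0.0]
ft_force: [-0.3, -0.1, 0.8]
width: 0.0437
grip_force: 0.0
```

```bash
python3 plan.py 0.4545,0.3847,0.235,16.4
python3 - <<'E'
from h import *
from workcell import env
r=env.get_image("top"); pickle.dump(r,open("im1.pkl","wb")); i=r["image"][130:290,370:490,::-1]
cv2.imwrite("pics/c2.png",np.clip(cv2.resize(i,None,fx=3.7,fy=3.7,interpolation=cv2.INTER_CUBIC)*1.3,0,255).astype(np.uint8))
E
```

```text
t 5.5 pos [ 0.6282 -0.081   0.2356] yaw 91.05 tiltz [ 8.e-04  7.e-04 -1.e+00] q [-0.31  0.37  0.48  1.45 -0.17  1.36  1.77] F [-0.3 -0.1  0.8] T [ 0.05 -0.06  0.06] w 0.0437 g 0.0
[0.2201 0.6251 0.001 ] [7.000e-04 2.000e-04 8.295e-01]
```

View pics/c2.png

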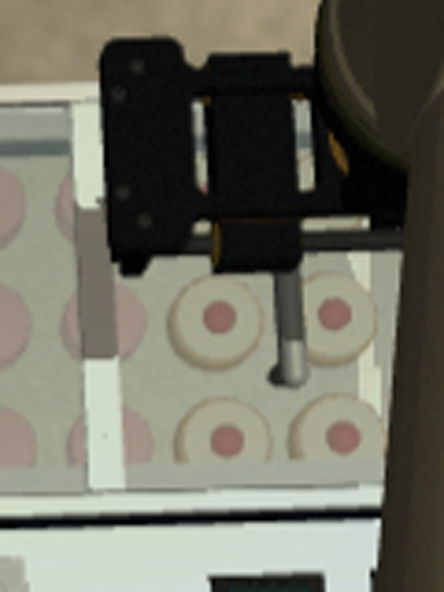

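The covers show as one double bar with no dark line, so they are flush. Moving to the key.

>>> send_rows:
  travel:
    - [0.22,0.625,0]
    - [0.22,0.625,0]
    - [0.22,0.625,0]
    - [0.22,0.625,0]
    - [0.22,0.625,0]
    - [0.22,0.625,0]
    - [0.22,0.625,0]
    - [0.22,0.625,0]
    - [0.22,0.625,0]
    - [0.22,0.625,0]
    - [0.22,0.625,0]
    - [0.22,0.625,0]
  rotation:
    - [0,0,0.829]
    - [0,0,0.829]
    - [0,0,0.829]
    - [0,0,0.829]
    - [0,0,0.829]
    - [0,0,0.829]
    - [0,0,0.829]
    - [0,0,0.829]
    - [0,0,0.829]
    - [0,0,0.829]
    - [0,0,0.829]
    - [0,0,0.829]
  jaw: [0,0,0,0,0,0,0,0,0,0,0,0]

```text
time: 6.75
tool_pos: [0.45, 0.3902, 0.233]
eef_rot: [0.595, 0.804, -0.001, -0.001]
ft_force: [-0.5, -1.3, -0.4]
width: 0.0439
grip_force: 0.0
```

```bash
python3 plan.py 0.4545,0.3847,0.234,16.4
```

```text
t 6.75 pos [0.45   0.3902 0.233 ] yaw 16.95 tiltz [-3.8e-03 -6.0e-04 -1.0e+00] q [-1.08  0.27  0.35  1.56 -0.1   1.34 -0.42] F [-0.5 -1.3 -0.4] T [-0.07  0.02  0.07] w 0.0439 g 0.0
[-0.0088  0.0036 -0.0014] [-0.0024 -0.0003  0.0062]
```

>>> send_rows:
  travel:
    - [0,0,0.03]
    - [0,0,0.08]
    - [0,0,0.12]
    - [0,0,0.12]
    - [0,0,0.12]
    - [0,0,0.12]
  rotation:
    - [0,0,0]
    - [0,0,0]
    - [0,0,0]
    - [0,0,0]
    - [0,0,0]
    - [0,0,0]
  jaw: [-0.2,-0.2,-0.2,-0.2,-0.2,-0.2]

```text
time: 7.35
tool_pos: [0.4554, 0.3848, 0.147]
eef_rot: [0.599, 0.801, 0.001, 0.0]
ft_force: [-0.1, -0.7, 1.0]
width: 0.0351
grip_force: 0.0
```

```bash
python3 plan.py 0.4545,0.3847,0.074,16.4
```

```text
t 7.35 pos [0.4554 0.3848 0.147 ] yaw 16.4 tiltz [ 0.0014  0.0015 -1.    ] q [-1.06  0.33  0.35  1.67 -0.12  1.16 -0.4 ] F [-0.1 -0.7  1. ] T [-0.08  0.01  0.01] w 0.0351 g 0.0
[ 0.0001 -0.0014  0.0973] [ 0.0011 -0.0007  0.    ]
```

>>> send_rows:
  travel:
    - [0,-0.001,0.05]
    - [0,-0.001,0.08]
    - [0,-0.001,0.096]
    - [0,-0.001,0.096]
    - [0,-0.001,0.096]
    - [0,-0.001,0.096]
  rotation:
    - [0,0,0]
    - [0,0,0]
    - [0,0,0]
    - [0,0,0]
    - [0,0,0]
    - [0,0,0]
  jaw: [-0.2,-0.2,-0.2,-0.2,-0.2,-0.2]

```text
time: 7.95
tool_pos: [0.4548, 0.385, 0.0751]
eef_rot: [0.599, 0.801, 0.001, 0.0]
ft_force: [0.2, -0.0, 0.8]
width: 0.035
grip_force: 0.0
```

```bash
python3 plan.py 0.4545,0.3847,0.074,16.4
python3 - <<'E'
from h import *
from workcell import env
r=env.get_image("side"); i=r["image"][310:450,290:400,::-1]
cv2.imwrite("pics/k1.png",cv2.resize(i,None,fx=4.2,fy=4.2,interpolation=cv2.INTER_CUBIC))
E
```

```text
t 7.95 pos [0.4548 0.385  0.0751] yaw 16.41 tiltz [ 0.0018  0.002  -1.    ] q [-1.05  0.41  0.33  1.73 -0.15  1.02 -0.38] F [ 0.2 -0.   0.8] T [-0.06  0.   -0.04] w 0.035 g 0.0
[-0.0002 -0.0005  0.0015] [ 0.0014 -0.0009  0.0001]
```

View pics/k1.png

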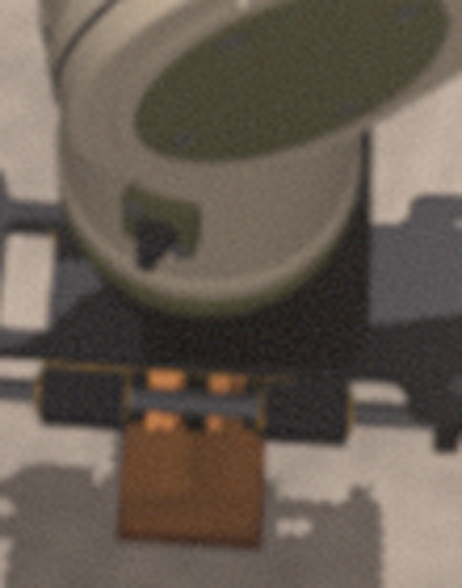

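The dark head sits mid-way between the open fingers above the block. I'll close the jaws and lift.

>>> send_rows:
  travel:
    - [0,0,0]
    - [0,0,0]
    - [0,0,0]
    - [0,0,0]
    - [0,0,0]
    - [0,0,0]
  rotation:
    - [0,0,0]
    - [0,0,0]
    - [0,0,0]
    - [0,0,0]
    - [0,0,0]
    - [0,0,0]
  jaw: [-1,-1,-1,-1,-1,-1]
  force: 45

```text
time: 8.6
tool_pos: [0.4541, 0.3843, 0.0734]
eef_rot: [0.599, 0.801, 0.0, 0.0]
ft_force: [1.1, 0.3, -0.4]
width: 0.0088
grip_force: 45.0
```

```bash
python3 plan.py
```

```text
t 8.6 pos [0.4541 0.3843 0.0734] yaw 16.41 tiltz [ 3.e-04  2.e-04 -1.e+00] q [-1.05  0.41  0.33  1.73 -0.15  1.02 -0.38] F [ 1.1  0.3 -0.4] T [ 0.05 -0.17  0.02] w 0.0088 g 45.0
```

>>> send_rows:
  travel:
    - [0,0,-0.01]
    - [0,0,-0.025]
    - [0,0,-0.04]
    - [0,0,-0.055]
    - [0,0,-0.1]
    - [0,0,-0.16]
    - [0,0,-0.2]
    - [0,0,-0.2]
    - [0,0,-0.2]
  rotation:
    - [0,0,0]
    - [0,0,0]
    - [0,0,0]
    - [0,0,0]
    - [0,0,0]
    - [0,0,0]
    - [0,0,0]
    - [0,0,0]
    - [0,0,0]
  jaw: [-1,-1,-1,-1,-1,-1,-1,-1,-1]

```text
time: 9.5
tool_pos: [0.4539, 0.3844, 0.2244]
eef_rot: [0.599, 0.801, 0.001, -0.0]
ft_force: [0.9, -0.4, -0.9]
width: 0.0084
grip_force: 45.0
```

```bash
python3 plan.py 0.4853,0.0508,0.222,1
```

```text
t 9.5 pos [0.4539 0.3844 0.2244] yaw 16.43 tiltz [ 6.0e-04  1.3e-03 -1.0e+00] q [-1.07  0.27  0.36  1.57 -0.1   1.31 -0.42] F [ 0.9 -0.4 -0.9] T [-0.1   0.08 -0.02] w 0.0084 g 45.0
[-0.4385 -0.0856  0.0026] [ 0.0005 -0.0008  0.1714]
```

>>> send_rows:
  travel:
    - [-0.438,-0.086,0.002]
    - [-0.438,-0.086,0.002]
    - [-0.438,-0.086,0.002]
    - [-0.438,-0.086,0.002]
    - [-0.438,-0.086,0.002]
    - [-0.438,-0.086,0.002]
    - [-0.438,-0.086,0.002]
    - [-0.438,-0.086,0.002]
    - [-0.438,-0.086,0.002]
    - [-0.438,-0.086,0.002]
    - [-0.438,-0.086,0.002]
  rotation:
    - [0,0,0.171]
    - [0,0,0.171]
    - [0,0,0.171]
    - [0,0,0.171]
    - [0,0,0.171]
    - [0,0,0.171]
    - [0,0,0.171]
    - [0,0,0.171]
    - [0,0,0.171]
    - [0,0,0.171]
    - [0,0,0.171]
  jaw: [-1,-1,-1,-1,-1,-1,-1,-1,-1,-1,-1]

```text
time: 10.6
tool_pos: [0.4846, 0.0522, 0.2214]
eef_rot: [0.7, 0.714, -0.0, -0.0]
ft_force: [0.5, -0.2, 0.0]
width: 0.0089
grip_force: 45.0
```

```bash
python3 plan.py 0.4853,0.0508,0.170,1
python3 - <<'E'
from h import *
from workcell import env
o=[]
for n,(x,y) in(("top",(303,235)),("side",(322,140))):
    r=env.get_image(n); pickle.dump(r,open("im2%s.pkl"%n,"wb")); o.append(cv2.resize(r["image"][y:y+120,x:x+120,::-1],(400,400),interpolation=cv2.INTER_CUBIC))
    p=env.state()["tool_pos"]; print(n,proj(r,[p-[0,0,.0424],[.4853,.0508,.117]]))
cv2.imwrite("pics/k2.png",np.hstack(o))
E
```

```text
t 10.6 pos [0.4846 0.0522 0.2214] yaw 1.16 tiltz [-8.e-04 -3.e-04 -1.e+00] q [-0.8   0.01  0.62  1.85 -0.01  1.28 -0.17] F [ 0.5 -0.2  0. ] T [-0.06  0.06 -0.  ] w 0.0089 g 45.0
[-0.0019  0.001   0.0686] [-0.0005  0.0002  0.0018]
top [[364.35621327 291.40099737]
 [363.23337173 294.08567955]]
side [[385.62403985 198.14030176]
 [382.4195938  220.26427949]]
```

View pics/k2.png

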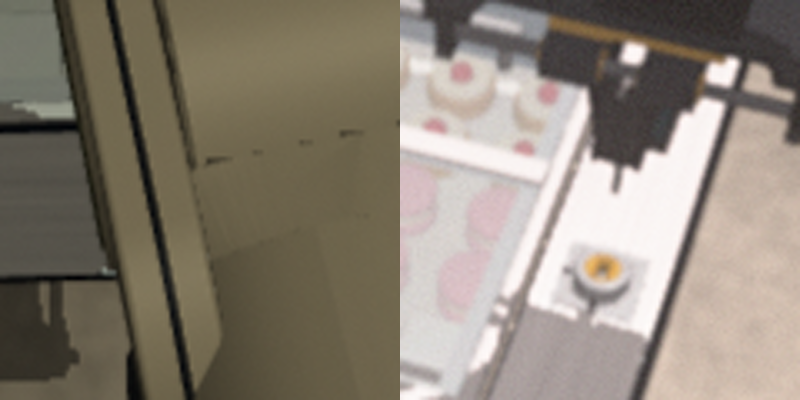

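In the side view the blade tip is near (387,197) and the keyway near (382.5,220.3), both within about 1 px of prediction. I'll go down to just above the mouth and look again.

>>> send_rows:
  travel:
    - [-0.0019,0.001,0.03]
    - [-0.0019,0.001,0.055]
    - [-0.0019,0.001,0.07]
    - [-0.0019,0.001,0.075]
    - [-0.0019,0.001,0.075]
    - [-0.0019,0.001,0.075]
  rotation:
    - [0,0,0.001]
    - [0,0,0.002]
    - [0,0,0.002]
    - [0,0,0.002]
    - [0,0,0.002]
    - [0,0,0.002]
  jaw: [-1,-1,-1,-1,-1,-1]

```text
time: 11.3
tool_pos: [0.4861, 0.0497, 0.1663]
eef_rot: [0.702, 0.712, 0.0, 0.0]
ft_force: [0.6, 0.1, 0.2]
width: 0.0089
grip_force: 45.0
```

```bash
python3 plan.py 0.4853,0.0508,0.159,1
python3 - <<'E'
from h import *
from workcell import env
o=[]
for n,(x,y) in(("side",(352,185)),):
    r=env.get_image(n); p=env.state()["tool_pos"]; print(n,(proj(r,[p-[0,0,.0424],[.4853,.0508,.117],[.4848,.05,.117],[.4859,.0516,.117]])-[x,y])*10)
    q=pickle.load(open("im2side.pkl","rb"))
    for z in(r,q): o.append(cv2.resize(z["image"][y:y+60,x:x+40,::-1],(400,600),interpolation=cv2.INTER_CUBIC))
cv2.imwrite("pics/k3.png",np.hstack(o))
E
```

```text
t 11.3 pos [0.4861 0.0497 0.1663] yaw 0.85 tiltz [ 9.e-04  3.e-04 -1.e+00] q [-0.79  0.07  0.63  1.93 -0.05  1.16 -0.13] F [0.6 0.1 0.2] T [-0.12  0.05 -0.01] w 0.0089 g 45.0
[ 0.0015 -0.0011  0.0098] [ 0.0006 -0.0002 -0.0016]
side [[304.58304948 322.60196638]
 [304.19593802 352.64279486]
 [308.04775157 350.21326381]
 [299.81802551 354.92641715]]
```

View pics/k3.png

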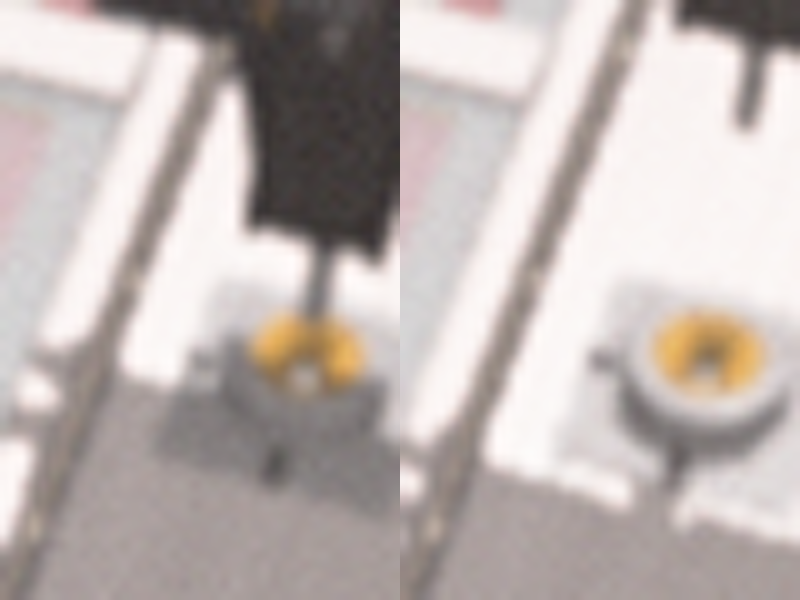

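The blade tip appears near (383.6,216.5) and the brass centre near (382.8,220.3). From that, the tip needs about +1.5 mm in y. I'll correct and go down gently into the funnel.

>>> send_rows:
  travel:
    - [0.002,-0.0004,0]
    - [0.002,-0.0004,0.003]
    - [0.002,-0.0004,0.006]
    - [0.002,-0.0004,0.009]
    - [0.002,-0.0004,0.012]
    - [0.002,-0.0004,0.014]
    - [0.002,-0.0004,0.016]
    - [0.002,-0.0004,0.016]
    - [0.002,-0.0004,0.016]
  rotation:
    - [0,0,0]
    - [0,0,0]
    - [0,0,0]
    - [0,0,0]
    - [0,0,0]
    - [0,0,0]
    - [0,0,0]
    - [0,0,0]
    - [0,0,0]
  jaw: [-1,-1,-1,-1,-1,-1,-1,-1,-1]
  force: 60

```text
time: 12.25
tool_pos: [0.4855, 0.051, 0.1536]
eef_rot: [0.702, 0.712, 0.0, 0.0]
ft_force: [0.5, -0.1, -1.3]
width: 0.0085
grip_force: 60.0
```

```bash
python3 plan.py
```

```text
t 12.25 pos [0.4855 0.051  0.1536] yaw 0.84 tiltz [ 3.e-04  0.e+00 -1.e+00] q [-0.79  0.09  0.63  1.94 -0.06  1.13 -0.13] F [ 0.5 -0.1 -1.3] T [-0.08 -0.53  0.02] w 0.0085 g 60.0
```

It is in the slot, with the tip about 6 mm down and almost no force. I'll push past the pins with a slight rock about tool y (along the slot).

>>> send_rows:
  travel:
    - [0,0,0.003]
    - [0,0,0.006]
    - [0,0,0.009]
    - [0,0,0.012]
    - [0,0,0.015]
    - [0,0,0.015]
  rotation:
    - [0,0,0]
    - [0,0.015,0]
    - [0,0.03,0]
    - [0,0,0]
    - [0,-0.03,0]
    - [0,0,0]
  jaw: [-1,-1,-1,-1,-1,-1]

```text
time: 12.85
tool_pos: [0.4856, 0.0522, 0.1425]
eef_rot: [0.7, 0.714, -0.0, 0.001]
ft_force: [1.3, -7.0, 2.4]
width: 0.0084
grip_force: 60.0
```

```bash
python3 plan.py
```

```text
t 12.85 pos [0.4856 0.0522 0.1425] yaw 1.08 tiltz [ 3.0e-04 -1.7e-03 -1.0e+00] q [-0.79  0.1   0.62  1.95 -0.06  1.11 -0.12] F [ 1.3 -7.   2.4] T [-1.51 -0.36  0.01] w 0.0084 g 60.0
```

>>> send_rows:
  travel:
    - [0,0,0.002]
    - [0,0,0.004]
    - [0,0,0.006]
    - [0,0,0.008]
    - [0,0,0.01]
    - [0,0,0.012]
    - [0,0,0.014]
    - [0,0,0.016]
    - [0,0,0.016]
  rotation:
    - [0,0.015,0]
    - [0,0.03,0]
    - [0,0,0]
    - [0,-0.03,0]
    - [0,0,0]
    - [0,0.03,0]
    - [0,0,0]
    - [0,0,0]
    - [0,0,0]
  jaw: [-1,-1,-1,-1,-1,-1,-1,-1,-1]

```text
time: 13.75
tool_pos: [0.4861, 0.0513, 0.1306]
eef_rot: [0.702, 0.712, 0.001, 0.0]
ft_force: [4.1, 0.4, -2.1]
width: 0.0086
grip_force: 60.0
```

```bash
python3 plan.py
```

```text
t 13.75 pos [0.4861 0.0513 0.1306] yaw 0.83 tiltz [ 0.0017  0.0016 -1.    ] q [-0.78  0.12  0.63  1.97 -0.08  1.08 -0.11] F [ 4.1  0.4 -2.1] T [ 0.31 -1.26 -0.01] w 0.0086 g 60.0
```

>>> send_rows:
  travel:
    - [0,0,0.002]
    - [0,0,0.004]
    - [0,0,0.006]
    - [0,0,0.006]
  rotation:
    - [0,0,0]
    - [0,0,0]
    - [0,0,0]
    - [0,0,0]
  jaw: [-1,-1,-1,-1]

```text
time: 14.15
tool_pos: [0.4869, 0.0514, 0.1295]
eef_rot: [0.702, 0.712, 0.002, -0.001]
ft_force: [-13.4, -2.3, 45.8]
width: 0.0087
grip_force: 60.0
```

```bash
python3 plan.py
```

```text
t 14.15 pos [0.4869 0.0514 0.1295] yaw 0.79 tiltz [ 0.0023  0.0038 -1.    ] q [-0.78  0.12  0.63  1.97 -0.08  1.08 -0.1 ] F [-13.4  -2.3  45.8] T [-0.4   3.22  0.02] w 0.0087 g 60.0
```

It is home: the push stalled at 46 N at the expected depth. I'll ease the push and start the clockwise turn.

>>> send_rows:
  travel:
    - [0,-0.001,-0.003]
    - [0,-0.001,-0.005]
    - [0,-0.001,-0.005]
    - [0,-0.001,-0.005]
    - [0,-0.001,-0.005]
    - [0,-0.001,-0.005]
    - [0,-0.001,-0.005]
    - [0,-0.001,-0.005]
  rotation:
    - [0,0,0]
    - [0,0,0]
    - [0,0,0.06]
    - [0,0,0.12]
    - [0,0,0.18]
    - [0,0,0.24]
    - [0,0,0.3]
    - [0,0,0.3]
  jaw: [-1,-1,-1,-1,-1,-1,-1,-1]

```text
time: 14.95
tool_pos: [0.4866, 0.0511, 0.1305]
eef_rot: [0.85, 0.527, 0.002, 0.001]
ft_force: [8.8, 0.1, 3.3]
width: 0.0087
grip_force: 60.0
```

```bash
python3 plan.py
```

```text
t 14.95 pos [0.4866 0.0511 0.1305] yaw -26.38 tiltz [ 0.0044  0.0014 -1.    ] q [-0.82  0.12  0.66  1.97 -0.08  1.08 -0.58] F [8.8 0.1 3.3] T [ 0.03 -1.89  0.03] w 0.0087 g 60.0
```

>>> send_rows:
  travel:
    - [0.0004,0.0008,0.001]
    - [0.0004,0.0008,0.001]
    - [0.0004,0.0008,0.001]
    - [0.0004,0.0008,0.001]
    - [0.0004,0.0008,0.001]
    - [0.0004,0.0008,0.001]
    - [0.0004,0.0008,0.001]
    - [0.0004,0.0008,0.001]
    - [0.0004,0.0008,0.001]
  rotation:
    - [0,0,0.06]
    - [0,0,0.12]
    - [0,0,0.18]
    - [0,0,0.24]
    - [0,0,0.3]
    - [0,0,0.36]
    - [0,0,0.42]
    - [0,0,0.48]
    - [0,0,0.48]
  jaw: [-1,-1,-1,-1,-1,-1,-1,-1,-1]

```text
time: 15.85
tool_pos: [0.4876, 0.0503, 0.1303]
eef_rot: [0.984, 0.177, 0.002, 0.0]
ft_force: [5.7, -4.0, 10.8]
width: 0.0085
grip_force: 60.0
```

```bash
python3 plan.py
```

```text
t 15.85 pos [0.4876 0.0503 0.1303] yaw -69.62 tiltz [ 4.9e-03  8.0e-04 -1.0e+00] q [-0.87  0.12  0.73  1.97 -0.09  1.07 -1.32] F [ 5.7 -4.  10.8] T [-0.75 -1.29  0.11] w 0.0085 g 60.0
```

>>> send_rows:
  travel:
    - [0.0004,0.0007,0]
    - [0.0004,0.0007,0]
    - [0.0004,0.0007,0]
    - [0.0004,0.0007,0]
    - [0.0004,0.0007,0]
    - [0.0004,0.0007,0]
    - [0.0004,0.0007,0]
    - [0.0004,0.0007,0]
  rotation:
    - [0,0,0.06]
    - [0,0,0.12]
    - [0,0,0.18]
    - [0,0,0.24]
    - [0,0,0.28]
    - [0,0,0.32]
    - [0,0,0.34]
    - [0,0,0.34]
  jaw: [-1,-1,-1,-1,-1,-1,-1,-1]

```text
time: 16.65
tool_pos: [0.4879, 0.0495, 0.1303]
eef_rot: [0.996, -0.088, 0.002, -0.0]
ft_force: [3.7, -4.7, 13.4]
width: 0.0087
grip_force: 60.0
```

```bash
python3 plan.py
python3 - <<'E'
from h import *
from workcell import env
o=[]
for n,(x,y,w,h) in(("side",(340,170,80,80)),("top",(330,140,160,160))):
    r=env.get_image(n); o.append(cv2.resize(r["image"][y:y+h,x:x+w,::-1],(400,400),interpolation=cv2.INTER_CUBIC))
cv2.imwrite("pics/k4.png",np.hstack(o))
E
```

```text
t 16.65 pos [0.4879 0.0495 0.1303] yaw -100.1 tiltz [ 4.3e-03  3.0e-04 -1.0e+00] q [-0.92  0.13  0.78  1.97 -0.1   1.08 -1.84] F [ 3.7 -4.7 13.4] T [-1.14 -0.92  0.06] w 0.0087 g 60.0
```

View pics/k4.png

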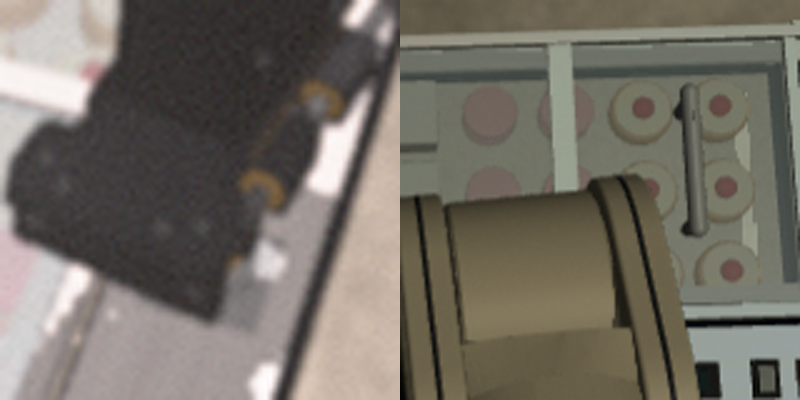

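The cover is still shut and the key has turned 101° relative to the case. I'll turn slightly more to load the stop.

>>> send_rows:
  travel:
    - [0,0.0004,0]
    - [0,0.0006,0]
    - [0,0.0006,0]
    - [0,0.0006,0]
    - [0,0.0006,0]
  rotation:
    - [0,0,0.02]
    - [0,0,0.04]
    - [0,0,0.05]
    - [0,0,0.05]
    - [0,0,0.05]
  jaw: [-1,-1,-1,-1,-1]

```text
time: 17.25
tool_pos: [0.4878, 0.0493, 0.1303]
eef_rot: [0.992, -0.126, 0.002, -0.001]
ft_force: [3.6, -3.0, 12.8]
width: 0.0084
grip_force: 60.0
```

```bash
python3 plan.py
```

```text
t 17.25 pos [0.4878 0.0493 0.1303] yaw -104.51 tiltz [ 4.3e-03  5.0e-04 -1.0e+00] q [-0.92  0.13  0.79  1.97 -0.1   1.08 -1.92] F [ 3.6 -3.  12.8] T [-0.94 -1.    0.2 ] w 0.0084 g 60.0
```

```bash
python3 plan.py; python3 -c "
from workcell import env
print(env.sign_off())"
```

```text
t 17.25 pos [0.4878 0.0493 0.1303] yaw -104.51 tiltz [ 4.3e-03  5.0e-04 -1.0e+00] q [-0.92  0.13  0.79  1.97 -0.1   1.08 -1.92] F [ 3.6 -3.  12.8] T [-0.94 -1.    0.2 ] w 0.0084 g 60.0
the job is handed in; nothing more can be done
None
```

I handed the job in at 17.3 s with the cover shut, the key bottomed in the switch and turned about 105° clockwise, and the gripper still holding it at 60 N; plug angle and key depth are inferred from pose and force, and sign-off returned no verdict.

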